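# Put the bearing driver discs away in size order

### The job

Put the bearing driver discs away in their red case: first slide the case's cover fully back, then stand the four discs, hub up, each centred on its own black mark, in order of size along the row, the biggest at the end where the big brass dot is and the smallest at the end with the small brass dot. When all four are in place, slide the cover fully shut over them.

Things in the scene. Friction and masses are not known exactly. Their poses are not given: they have to be found in the camera images.
- disc_62: The biggest of four loose aluminium bearing-driver discs: a flat round plate 62 mm in diameter and 10 mm thick, with a round hub 20 mm in diameter on its centre from 10 to 38 mm above the underside (all hubs alike). It stands hub up on the table, left or right of the case. Origin: centre of the underside; z up. 0.03 to 0.14 kg.
- disc_50: The second biggest of four loose aluminium bearing-driver discs: a flat round plate 50 mm in diameter and 10 mm thick, with a round hub 20 mm in diameter on its centre from 10 to 38 mm above the underside (all hubs alike). It stands hub up on the table, left or right of the case. Origin: centre of the underside; z up. 0.03 to 0.14 kg.
- disc_38: The third biggest of four loose aluminium bearing-driver discs: a flat round plate 38 mm in diameter and 10 mm thick, with a round hub 20 mm in diameter on its centre from 10 to 38 mm above the underside (all hubs alike). It stands hub up on the table, left or right of the case. Origin: centre of the underside; z up. 0.03 to 0.14 kg.
- disc_26: The smallest of four loose aluminium bearing-driver discs: a flat round plate 26 mm in diameter and 10 mm thick, with a round hub 20 mm in diameter on its centre from 10 to 38 mm above the underside (all hubs alike). It stands hub up on the table, left or right of the case. Origin: centre of the underside; z up. 0.03 to 0.14 kg.
- mark_1: The leftmost (as the robot sees it) of four like round black rubber marks in the case, 64 mm across with a white dot, in a row at 70 mm pitch. Origin: centre of its upper face, 6 mm above the table. x: level, across the row, away from the robot; y: along the row, from mark_4 to mark_1. The case is fixed, 300 mm long, its red end walls 56 mm high and 37 mm beyond the end marks' middles.
- mark_2: The second from the left of four like round black rubber marks in the case, 64 mm across with a white dot, in a row at 70 mm pitch. Origin: centre of its upper face, 6 mm above the table. x: level, across the row, away from the robot; y: along the row, from mark_4 to mark_1. A front wall 18 mm high stands 44 mm in front of the row.
- mark_3: The third from the left of four like round black rubber marks in the case, 64 mm across with a white dot, in a row at 70 mm pitch. Origin: centre of its upper face, 6 mm above the table. x: level, across the row, away from the robot; y: along the row, from mark_4 to mark_1. The cover (underside 50 mm, top 54 mm above the table, 89 mm deep) starts overhanging part of each mark.
- mark_4: The rightmost of four like round black rubber marks in the case, 64 mm across with a white dot, in a row at 70 mm pitch. Origin: centre of its upper face, 6 mm above the table. x: level, across the row, away from the robot; y: along the row, from mark_4 to mark_1. Same end walls as at mark_1.
- key_big: Big brass dot, 30 mm across, 2 mm thick, flat on the black apron at the case's front (robot's) side, 72 mm in front of the row and 15 mm beyond the middle of an end mark. It shows the end for the biggest disc; a small brass dot of 12 mm lies at the other end. Which end has which varies. Fixed. Origin: centre of the underside.
- cover_grip (a point): Middle (72 mm above the table) of the black bar on the sliding cover: 12 mm thick along the marks' x, 70 mm along y, from 54 to 82 mm above the table; pinch it from above. It slides along the marks' x between hard stops: shut, over the middle of the row; fully back, 95 mm further along x. Starts 55 to 72 mm back; friction about 1.5 N, stays where left.
Things that resemble listed ones, but are neither listed nor needed, are in the scene too. Leave any green or orange look-alike of the disc_38 alone.

How it is judged (in metres and radians):
On the way, in this order (a step that is already met when the one before it is completed fails the run):
1. the cover is slid fully back (x of cover_grip in the frame of mark_1 above 0.086 m), for 0.2 s.
2. with the cover back, all four discs stand on their marks in order of size (((horizontal distance between key_big and mark_1 below 0.13 m and horizontal distance between disc_62 and mark_1 below 0.012 m and z of disc_62 in the frame of mark_1 below 0.004 m and angle between each of disc_62, disc_50, disc_38, disc_26's own z axis and vertical below 0.1 rad and horizontal distance between disc_50 and mark_2 below 0.012 m and z of disc_50 in the frame of mark_2 below 0.004 m and horizontal distance between disc_38 and mark_3 below 0.012 m and z of disc_38 in the frame of mark_3 below 0.004 m and horizontal distance between disc_26 and mark_4 below 0.012 m and z of disc_26 in the frame of mark_4 below 0.004 m) or (horizontal distance between key_big and mark_4 below 0.13 m and horizontal distance between disc_26 and mark_1 below 0.012 m and z of disc_26 in the frame of mark_1 below 0.004 m and angle between each of disc_26, disc_38, disc_50, disc_62's own z axis and vertical below 0.1 rad and horizontal distance between disc_38 and mark_2 below 0.012 m and z of disc_38 in the frame of mark_2 below 0.004 m and horizontal distance between disc_50 and mark_3 below 0.012 m and z of disc_50 in the frame of mark_3 below 0.004 m and horizontal distance between disc_62 and mark_4 below 0.012 m and z of disc_62 in the frame of mark_4 below 0.004 m)) and x of cover_grip in the frame of mark_1 above 0.086 m), for 0.2 s.
At the end, for the whole second after the job is handed in: All four discs stand upright and flat (under 0.1 rad, underside within 4 mm of the mark), at rest, each within 12 mm of the middle of its mark, in order of size with the biggest at the end of the big brass dot, and the cover is shut to within 8 mm (((horizontal distance between key_big and mark_1 below 0.13 m and horizontal distance between disc_62 and mark_1 below 0.012 m and z of disc_62 in the frame of mark_1 below 0.004 m and angle between each of disc_62, disc_50, disc_38, disc_26's own z axis and vertical below 0.1 rad and horizontal distance between disc_50 and mark_2 below 0.012 m and z of disc_50 in the frame of mark_2 below 0.004 m and horizontal distance between disc_38 and mark_3 below 0.012 m and z of disc_38 in the frame of mark_3 below 0.004 m and horizontal distance between disc_26 and mark_4 below 0.012 m and z of disc_26 in the frame of mark_4 below 0.004 m) or (horizontal distance between key_big and mark_4 below 0.13 m and horizontal distance between disc_26 and mark_1 below 0.012 m and z of disc_26 in the frame of mark_1 below 0.004 m and angle between each of disc_26, disc_38, disc_50, disc_62's own z axis and vertical below 0.1 rad and horizontal distance between disc_38 and mark_2 below 0.012 m and z of disc_38 in the frame of mark_2 below 0.004 m and horizontal distance between disc_50 and mark_3 below 0.012 m and z of disc_50 in the frame of mark_3 below 0.004 m and horizontal distance between disc_62 and mark_4 below 0.012 m and z of disc_62 in the frame of mark_4 below 0.004 m)) and x of cover_grip in the frame of mark_1 below 0.008 m and linear speed of each of disc_62, disc_50, disc_38, disc_26 below 0.02 m/s); the robot touches nothing.
It also fails if it takes over 128 s, if anything falls off the work surface, if the arm or the gripper's body presses on something with over 40 N, if the wrist force passes 120 N, or if a joint passes its speed limit or range.

### The arm

A 6-joint arm with a two-finger parallel gripper is mounted at the origin on the work surface. World frame = base frame: x ahead of the robot, y to its left, z up, the work surface at z = 0. Lengths are in m, angles in degrees, forces in N, time in s.
With the tool pointing down it reaches from about 0.375 to 0.9 m from the base axis. Payload 3.1 kg.
Tool frame: the origin (TCP) lies at the very end of the fingers, on their centre line; the grasp point (between the pads) lies 19 mm behind it; z points along the fingers, y is the direction in which the jaws open and shut (so a half turn about z gives the same grasp; the last joint's range is limited). The gripper opens to 87 mm and grips with 3 to 60 N. Pads are 19 mm wide; open, the fingers measure 117 mm over their backs; the gripper's body (75 mm by 190 mm) begins 51 mm behind the grasp point.
Start: joints at [-79.154, 30.224, 82.088, -0, 67.689, -10.227], TCP at [0.225, -0.583, 0.223] pointing down, gripper open.
Joint ranges: [-176.69, 176.69], [-43.24, 126.21], [12.49, 139.97], [-82, 262], [0, 151.66], [-163.58, 163.58]. Speed limits (degrees/s): [159.86, 159.86, 180, 180, 180, 180].

### API

Orientations are given as a 3x3 rotation matrix whose columns are the frame's x, y, z axes.
In Python, from rig import bot gives the robot as it stands. The module is installed in compiled form; this text tells all that it offers.
- The arm moves only by the tool play_rows, never from a script. Its argument "targets" is a list of rows, each a list of 7 numbers: the closure, from 0 (fully open) to 1 (shut), then the shift along the world's x, y, z in m, then the turn, a rotation vector about the world's x, y, z in rad. A call has 1 to 12 rows; each row shifts and turns the commanded pose from where the row before left it; what a row does not reach is not made up. A row lasts 1/8 s, in which the tool goes at most 62.5 mm and 10.7 degrees, less where a joint would pass 70% of its speed; a pose out of reach is approached as far as the arm can. A call with a gripper value outside its range is refused whole. The fingers move at their own pace and stop on an object; the grip force is fixed at half the most. Time passes only in rows, so rows that do not move let the fingers close. It gives the time, the measured TCP pose, the force and the opening at its end, in the units of the state.
- bot.read_state(): the state, without advancing time (a new reading comes with each control period).
- bot.capture(name): name is "scene" or "top" or "wrist"; returns the picture (420x560x3 uint8, blue, green, red); there is no depth.
- bot.get_calibration(name): a dict with "fx", "fy", "cx", "cy" (pixels), "k1" (the pictures are not rectified: a ray, as slopes to the right and down, at radius r is drawn at 1 + k1 r^2 times it, then the intrinsics apply), "R" (3x3) and "t" (3): a world point X has camera coordinates R X + t. Camera axes: x right, y down, z forward; pixel columns grow to the right and rows downward; lengths in m; the calibration is good to about 2 mm. A picture is of the moment at which its call begins: read the wrist's pose just before it. get_calibration takes no time and is no camera call; for the wrist camera it gives the pose at the moment of the call.
- bot.hand_in(): hands the job in, once; it reports no verdict.
The state is a dict: "time_s": time; "joint_positions": joint angles; "qvel": joint speeds; "tau": joint torques, N m; "position": TCP position; "tcp_rot": TCP orientation; "force": force on the tool from outside, world axes, zero at the start; "moment": the same for the moment, N m; "opening": opening from 0.0 (shut) to 1.0 (fully open).
Only numpy, scipy, OpenCV 4.12 (cv2) and the standard library are available. Lean on these libraries where they do the work, as an engineer would, in place of code of your own. Each camera call takes 0.05 s, during which the arm holds its last target. There are 200 camera calls.

## Working session

There is one attempt and no reset: what is moved stays moved. The work goes in short steps, Python scripts to look and compute and a tool call to move; the robot and the scene stay as the last step left them, time stands still between calls to the robot, and variables do not carry over. Pictures are saved under pics/ and viewed, about 12 in all and at most 16, crops included, and the job is handed in when it is done.

Besides the shell and the picture viewer there is one more tool, called after "Request:" by a JSON object that holds its "method" and its "body". play_rows: Moves the arm, as the interface text tells. Its arguments: {"type":"object","properties":{"targets":{"type":"array","items":{"type":"array","items":{"type":"number"}}}},"required":["targets"]}

```bash
mkdir -p pics
cat > h.py <<'E'
import numpy as np, cv2
from rig import bot
def cap(n,f=None):
    c=bot.get_calibration(n); im=bot.capture(n)
    if f: cv2.imwrite('pics/'+f+'.png',im); np.save('pics/'+f+'.npy',c,allow_pickle=True)
    return im,c
def ray(c,uv):
    K=np.array([[c['fx'],0,c['cx']],[0,c['fy'],c['cy']],[0,0,1]])
    p=cv2.undistortPoints(np.array(uv,float).reshape(-1,1,2),K,np.array([c['k1'],0,0,0.])).reshape(-1,2)
    R=np.array(c['R']);t=np.array(c['t'])
    d=np.c_[p,np.ones(len(p))]@R
    return -R.T@t,d
def onz(c,uv,z):
    o,d=ray(c,uv); return o+d*((z-o[2])/d[:,2])[:,None]
def proj(c,X):
    R=np.array(c['R']);q=np.atleast_2d(X)@R.T+np.array(c['t']);p=q[:,:2]/q[:,2:]
    p=p*(1+c['k1']*(p**2).sum(1))[:,None]
    return p*[c['fx'],c['fy']]+[c['cx'],c['cy']]
def tri(c1,u1,c2,u2):
    o1,d1=ray(c1,u1);o2,d2=ray(c2,u2);d1=d1[0];d2=d2[0]
    A=np.c_[d1,-d2];s=np.linalg.lstsq(A,o2-o1,rcond=None)[0]
    a=o1+s[0]*d1;b=o2+s[1]*d2
    return (a+b)/2,np.linalg.norm(a-b)
E
python3 - <<'E'
from h import *
for n in('scene','top'):
    im,c=cap(n,n+'0'); print(n,c)
s=bot.read_state();print(s['position'],s['tcp_rot'],s['opening'],s['time_s'])
E
```

```text
scene {'fx': 451.96637920177267, 'fy': 451.96637920177267, 'cx': 275.90963430950404, 'cy': 209.32421756994808, 'k1': -0.13055336275042603, 'R': array([[-0.87260794,  0.48822313,  0.0139127 ],
       [ 0.29598892,  0.55125442, -0.78006995],
       [-0.38851763, -0.67657722, -0.62553762]]), 't': array([ 0.3832522 , -0.08626078,  1.28636385])}
top {'fx': 408.47017274852686, 'fy': 408.47017274852686, 'cx': 278.29639892689806, 'cy': 211.93836648344902, 'k1': -0.06970356838371701, 'R': array([[ 0.05149214, -0.99866067, -0.00504236],
       [-0.97659413, -0.04929725, -0.20936495],
       [ 0.20883597,  0.01570499, -0.97782457]]), 't': array([0.00311112, 0.46335393, 0.94903939])}
[ 0.22461707 -0.5825209   0.22166258] [[ 9.33118097e-01  3.59569843e-01 -3.80752425e-04]
 [ 3.59569877e-01 -9.33116116e-01  1.95388700e-03]
 [ 3.47272618e-04 -1.96011442e-03 -9.99998019e-01]] 1.0015670983354783 0.1
```

View pics/scene0.png

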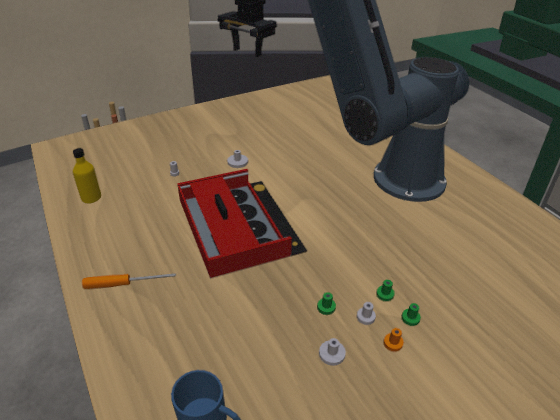

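View pics/top0.png

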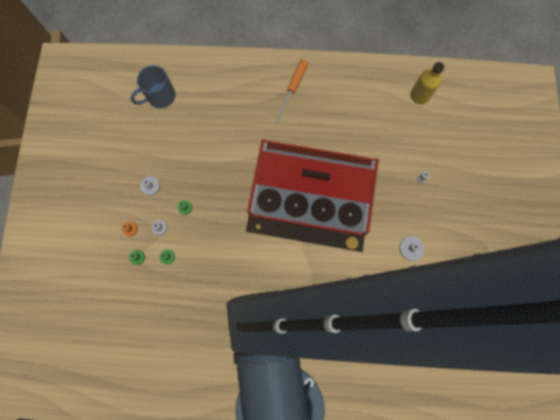

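Scene: the case is at the middle. In the top view the marks are at about (269,201), (296,205), (323,210) and (350,214). The cover bar is at (316,175). The big brass dot is at (352,243), the right end by mark_4, and the small one is at (258,227).
Candidates in the top view:
- Silver discs at (412,248), (149,185), (159,228) and (424,178).
- Look-alikes: green at (185,208), (137,257) and (167,257), orange at (129,229).

I choose silver only, ordered by size.

Run:
```python
from h import *
im=cv2.imread('pics/top0.png');c=np.load('pics/top0.npy',allow_pickle=True).item()
hsv=cv2.cvtColor(im,cv2.COLOR_BGR2HSV)
for g in [(412,248),(149,185),(159,228),(424,178)]:
    m=np.zeros(im.shape[:2],np.uint8);r=20
    sub=hsv[g[1]-r:g[1]+r,g[0]-r:g[0]+r]
    mm=((sub[...,1]<75)).astype(np.uint8)
    n,l,st,ce=cv2.connectedComponentsWithStats(mm)
    k=1+np.argmax(st[1:,4]);cs,_=cv2.findContours((l==k).astype(np.uint8),cv2.RETR_EXTERNAL,cv2.CHAIN_APPROX_NONE)
    pts=cs[0].reshape(-1,2)+[g[0]-r,g[1]-r]
    P=onz(c,pts,0.01)[:,:2].astype(np.float32)
    (ctr,rad)=cv2.minEnclosingCircle(P);print(g,st[k,4],np.round(ctr,4),'diam',round(2*rad*1000+2,1),np.ptp(P,axis=0))
# white dots of marks
c2=np.load('pics/scene0.npy',allow_pickle=True).item()
marks=onz(c,[(269,201),(296,205),(323,210),(350,214)],.006);print(marks.round(3))
print(onz(c,[(352,243),(258,227)],0.002).round(3),onz(c,[(303,174),(329,177)],.082).round(3))
a=cv2.resize(im[130:270,235:390],None,fx=4,fy=4,interpolation=cv2.INTER_CUBIC)
cv2.imwrite('pics/a.png',a)
b=[cv2.resize(im[y-23:y+23,x-23:x+23],(390,290)) for x,y in[(412,248),(149,185),(159,228),(424,178)]]
cv2.imwrite('pics/b.png',np.vstack([np.hstack(b[:2]),np.hstack(b[2:])]))
```

```text
(412, 248) 545 [ 0.3959 -0.3116] diam 69.0 [0.06594065 0.06372705]
(149, 185) 341 [0.5244 0.3658] diam 58.2 [0.05202788 0.05577084]
(159, 228) 229 [0.4162 0.3293] diam 47.5 [0.0417465  0.04290184]
(424, 178) 142 [ 0.5832 -0.3463] diam 44.5 [0.03635913 0.03749239]
[[ 0.499  0.053  0.006]
 [ 0.492 -0.017  0.006]
 [ 0.483 -0.086  0.006]
 [ 0.476 -0.156  0.006]]
[[ 0.402 -0.162  0.002]
 [ 0.431  0.077  0.002]] [[ 0.552 -0.028  0.082]
 [ 0.548 -0.091  0.082]]
```

View pics/b.png

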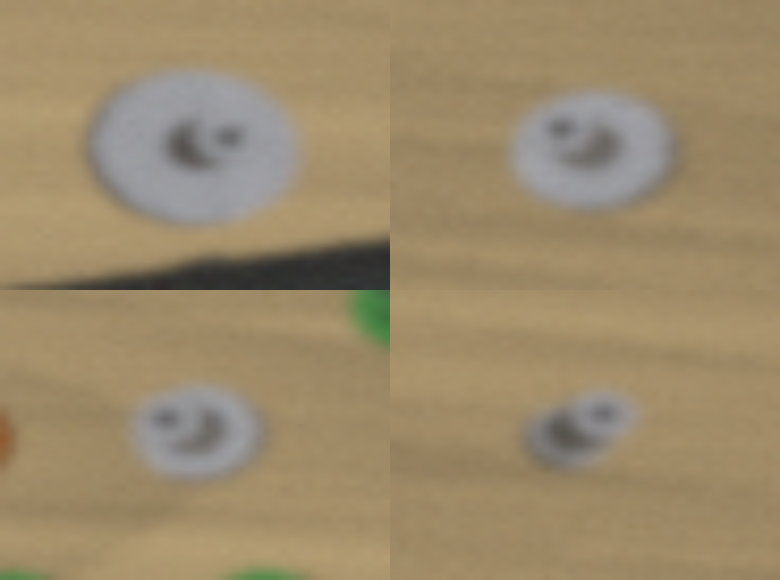

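View pics/a.png

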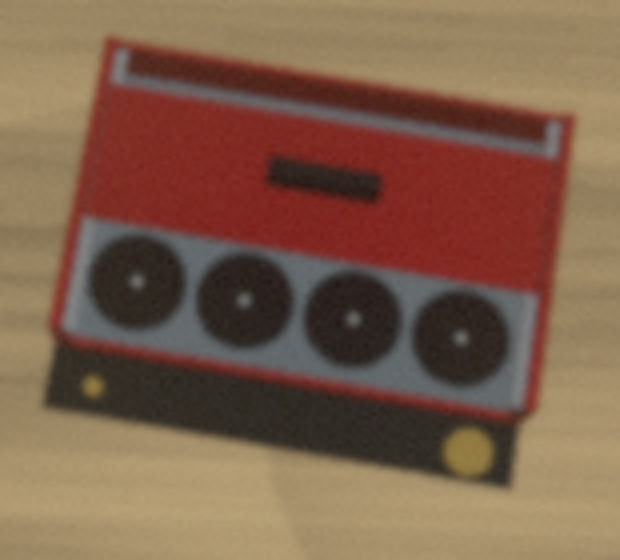

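The crops confirm the four silver discs as 62 (top left), 50 (top right), 38 (bottom left) and 26 (bottom right). In the case crop the white dots are at (137,281), (244,300), (353,319) and (461,338), and the bar is at (325,179). The big dot at (468,452) is at the mark_4 end, so disc_62 goes on mark_4, 50 on 3, 38 on 2 and 26 on 1. I'll move above the case for a near look.

Request:
{"method": "play_rows", "body": {"targets": [[0.5,0.023,0.0435,0.0065,0,0,0.091],[0.5,0.023,0.0435,0.0065,0,0,0.091],[0.5,0.023,0.0435,0.0065,0,0,0.091],[0.5,0.023,0.0435,0.0065,0,0,0.091],[0.5,0.023,0.0435,0.0065,0,0,0.091],[0.5,0.023,0.0435,0.0065,0,0,0.091],[0.5,0.023,0.0435,0.0065,0,0,0.091],[0.5,0.023,0.0435,0.0065,0,0,0.091],[0.5,0.023,0.0435,0.0065,0,0,0.091],[0.5,0.023,0.0435,0.0065,0,0,0.091],[0.5,0.023,0.0435,0.0065,0,0,0.091],[0.5,0.023,0.0435,0.0065,0,0,0.092]]}}

```text
time_s: 1.6
position: [0.5011, -0.0596, 0.3005]
tcp_rot: [[0.107, 0.994, -0.0], [0.994, -0.107, 0.0], [-0.0, -0.0, -1.0]]
force: [1.1, -0.0, -0.2]
opening: 0.5
```

Run:
```python
from h import *
s=bot.read_state();print(s['position'].round(4),s['tcp_rot'].round(3),s['opening'],s['time_s'])
im,c=cap('wrist','w1');print(c['R'].round(3),c['t'].round(3),(-c['R'].T@c['t']).round(3),c['fx'],c['k1'])
```

```text
[ 0.5011 -0.0596  0.3005] [[ 0.107  0.994 -0.   ]
 [ 0.994 -0.107  0.   ]
 [-0.    -0.    -1.   ]] 0.5001036248613782 1.6
[[ 0.994 -0.107 -0.001]
 [-0.102 -0.951  0.292]
 [-0.032 -0.291 -0.956]] [-0.504 -0.062  0.464] [0.51  0.022 0.461] 295.77631561349955 0.012140788154549626
```

View pics/w1.png

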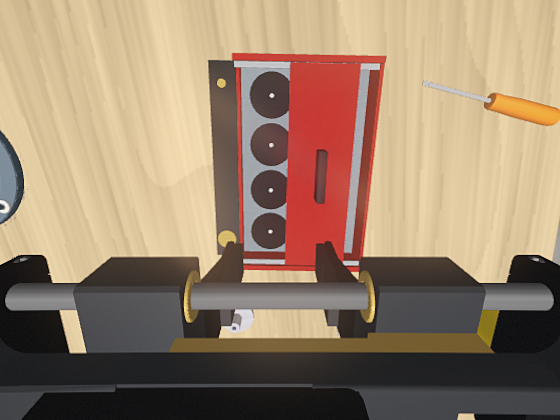

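The wrist view clearly shows the marks' white dots at about (271,95), (271,145), (270,190) and (270,231), with the bar at (321,176). The big dot at (227,238) and the small one at (221,83) confirm the order. Next I measure these and the hub tops from two views.

```bash
cat >> h.py <<'E'
def ld(f): return cv2.imread('pics/'+f+'.png'),np.load('pics/'+f+'.npy',allow_pickle=True).item()
def dot(im,p,r=4,sg=1):
    g=cv2.cvtColor(im,cv2.COLOR_BGR2GRAY).astype(float);x,y=int(round(p[0])),int(round(p[1]))
    s=g[y-r:y+r+1,x-r:x+r+1]*sg;w=np.clip(s-s.min()-.4*np.ptp(s),0,None)
    Y,X=np.mgrid[y-r:y+r+1,x-r:x+r+1];return (X*w).sum()/w.sum(),(Y*w).sum()/w.sum()
E
python3 - <<'E'
from h import *
a,ca=ld('top0');b,cb=ld('w1');s,cs=ld('scene0')
A=[(269,200),(296,205),(323,210),(350,214)];B=[(271.5,95),(271,145),(270.5,190),(270,231)]
T=[];W=[]
for p,q in zip(A,B):
    u=dot(a,p);v=dot(b,q);X,e=tri(ca,u,cb,v);W.append(onz(cb,[v],.006)[0,:2]);T.append(onz(ca,[u],.006)[0,:2])
    print('mark',X.round(4),round(e,4),'w',W[-1].round(4),'t',T[-1].round(4))
W=np.array(W);d=(W[0]-W[3]);print('len',np.linalg.norm(d),'yaw x',np.degrees(np.arctan2(-d[0],d[1])))
# bar top in wrist: dark pixels inside the red cover
def barmask(im,box):
    x0,y0,x1,y1=box;h=im[y0:y1,x0:x1].max(2);m=(h<90).astype(np.uint8)
    n,l,st,ce=cv2.connectedComponentsWithStats(m);k=1+np.argmax(st[1:,4]);return ce[k]+[x0,y0],st[k]
for im,c,bx in((b,cb,(305,140,340,215)),(a,ca,(298,165,336,187))):
    ce,st=barmask(im,bx);print('bar',ce,st,onz(c,[ce],.072).round(4))
# hub tops: (dark hole centre) top vs scene
H=[(416.1,246.6),(146.3,182.3),(155.5,225.3),(426,174.4)];S=[(237,153),(333,341),(368,305),(173,163)]
for p,q in zip(H,S):
    u=dot(a,p,2,-1);v=q
    X,e=tri(ca,u,cs,v);print('hub',np.round(u,1),X.round(4),round(e,4),'z38',onz(ca,[u],.038).round(4))
E
```

```text
mark [0.5015 0.0538 0.0089] 0.0011 w [0.5015 0.0545] t [0.5021 0.0533]
mark [ 0.4928 -0.0151  0.0074] 0.0012 w [ 0.4926 -0.0147] t [ 0.4932 -0.0158]
mark [ 0.4843 -0.0853  0.0048] 0.0019 w [ 0.484  -0.0842] t [ 0.4845 -0.0861]
mark [ 0.4755 -0.1549  0.0041] 0.0016 w [ 0.4752 -0.1535] t [ 0.4756 -0.1552]
len 0.2096218842787383 yaw x -7.214361717898423
bar [315.37931034 193.44827586] [ 9 43  4 20 29] [[ 0.5477 -0.0804  0.072 ]]
bar [315.52173913 174.52173913] [  4   4  28  12 207] [[ 0.5553 -0.0594  0.072 ]]
hub [415.5 246.3] [ 0.3963 -0.3141  0.0307] 0.002 z38 [[ 0.396  -0.3123  0.038 ]]
hub [145.7 182. ] [0.5252 0.3655 0.0404] 0.0006 z38 [[0.5256 0.3666 0.038 ]]
hub [155.2 225. ] [0.4165 0.3289 0.039 ] 0.0001 z38 [[0.4166 0.3293 0.038 ]]
hub [425.7 174.2] [ 0.5822 -0.3426  0.0365] 0.0003 z38 [[ 0.5819 -0.3422  0.038 ]]
```

Marks measure 4–9 mm high and hub tops 31–40 mm, which agrees with the text within noise. Row yaw is −7.2°. Next, grip the bar.

Request:
{"method": "play_rows", "body": {"targets": [[0.5,0.025,0.001,-0.05,0,0,-0.018],[0.5,0.025,0.0006,-0.05,0,0,0],[0.5,0,0,-0.06,0,0,0],[0.5,0,0,-0.05,0,0,0],[0.5,0,0,-0.025,0,0,0],[0.5,0,0,-0.008,0,0,0],[0.5,0,0,0,0,0,0],[1,0,0,0,0,0,0],[1,0,0,0,0,0,0],[1,0,0,0,0,0,0],[1,0,0,0,0,0,0]]}}

```text
time_s: 3.02
position: [0.5521, -0.0599, 0.0584]
tcp_rot: [[0.128, 0.992, 0.003], [0.992, -0.128, -0.001], [-0.0, 0.003, -1.0]]
force: [1.1, 1.7, 5.2]
opening: 0.136
```

Request:
{"method": "play_rows", "body": {"targets": [[1,0.008,-0.001,0,0,0,0],[1,0.008,-0.001,0,0,0,0],[1,0.007,-0.0009,0,0,0,0],[1,0.005,-0.0006,0,0,0,0],[1,0.003,-0.0004,0,0,0,0],[1,0,0,0,0,0,0]]}}

```text
time_s: 3.78
position: [0.5822, -0.0637, 0.0584]
tcp_rot: [[0.127, 0.992, 0.001], [0.992, -0.127, -0.001], [-0.0, 0.001, -1.0]]
force: [-1.0, -0.3, 4.6]
opening: 0.135
```

Request:
{"method": "play_rows", "body": {"targets": [[1,0.002,-0.00025,0,0,0,0],[1,0.002,-0.00025,0,0,0,0],[1,0,0,0,0,0,0],[1,0,0,0,0,0,0]]}}

```text
time_s: 4.28
position: [0.583, -0.0637, 0.0583]
tcp_rot: [[0.127, 0.992, -0.006], [0.992, -0.127, 0.0], [-0.0, -0.006, -1.0]]
force: [-6.7, -0.1, 10.2]
opening: 0.135
```

The stop is reached: force rises at x=0.583, and grip minus 95 mm agrees with the row. Release and go to disc_62.

Request:
{"method": "play_rows", "body": {"targets": [[0.5,-0.003,0,0,0,0,0],[0.5,0,0,0,0,0,0],[0.5,0,0,0.04,0,0,0],[0.5,0,0,0.06,0,0,0],[0.5,-0.031,-0.0414,0,0,0,0],[0.5,-0.031,-0.0414,0,0,0,0],[0.5,-0.031,-0.0414,0,0,0,0],[0.5,-0.031,-0.0414,0,0,0,0],[0.5,-0.031,-0.0414,0,0,0,0],[0.5,-0.031,-0.0414,0,0,0,0],[0.5,0,0,0,0,0,0]]}}

```text
time_s: 5.65
position: [0.3954, -0.3155, 0.1575]
tcp_rot: [[0.133, 0.991, 0.0], [0.991, -0.133, -0.001], [-0.001, 0.001, -1.0]]
force: [0.8, 0.5, 0.2]
opening: 0.5
```

Run:
```python
from h import *
s=bot.read_state();print(s['position'].round(4),s['opening'],s['force'])
im,c=cap('wrist','w2');m,_=cap('top','top2')
v=np.hstack([im[:,:], cv2.resize(m[130:270,235:395],(480,420))]);cv2.imwrite('pics/v2.png',cv2.resize(v,None,fx=.76,fy=.76,interpolation=cv2.INTER_AREA))
```

```text
[ 0.3954 -0.3155  0.1575] 0.49960559398891113 [0.83018399 0.54186308 0.16175537]
```

View pics/v2.png

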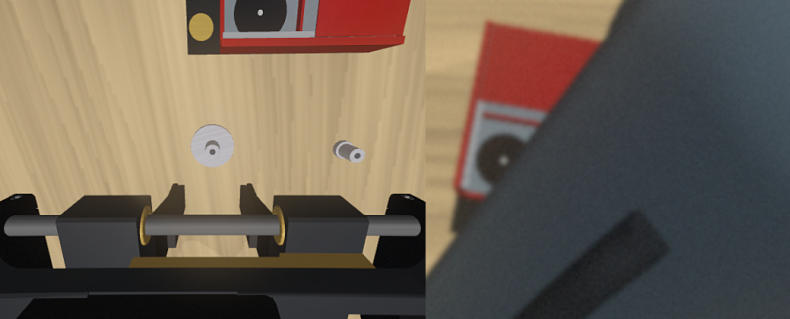

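The wrist view shows disc_62's hub at full-picture (279,200), disc_26's hub at (470,205), the cover pulled back, and the fingers on either side of where disc_62's x lies.

Run:
```python
from h import *
b,cb=ld('w2');a,ca=ld('top0')
for q,u in (((279,200),(415.5,246.3)),((470,205),(425.7,174.2))):
    v=dot(b,q,4,-1);X,e=tri(ca,u,cb,v);print(v,onz(cb,[v],.038).round(4),X.round(4),round(e,4))
```

```text
(np.float64(279.1629162916292), np.float64(199.56525652565256)) [[ 0.3957 -0.3103  0.038 ]] [ 0.3956 -0.3099  0.0427] 0.0018
(np.float64(469.8786779524385), np.float64(204.6348246674728)) [[ 0.5807 -0.3405  0.038 ]] [ 0.5829 -0.3426  0.0348] 0.0016
```

Request:
{"method": "play_rows", "body": {"targets": [[0.5,0,0.0045,-0.05,0,0,0],[0.5,0,0,-0.055,0,0,0],[0.5,0,0,-0.03,0,0,0],[0.5,0,0,-0.0075,0,0,0],[0.5,0,0,0,0,0,0],[1,0,0,0,0,0,0],[1,0,0,0,0,0,0],[1,0,0,0,0,0,0],[1,0,0,0,0,0,0],[1,0,0,0.03,0,0,0],[1,0,0,0.06,0,0,0],[1,0,0,0,0,0,0]]}}

```text
time_s: 7.25
position: [0.3987, -0.3101, 0.1086]
tcp_rot: [[0.128, 0.992, 0.006], [0.992, -0.128, -0.007], [-0.006, 0.007, -1.0]]
force: [-0.1, -0.5, -1.8]
opening: 0.217
```

Request:
{"method": "play_rows", "body": {"targets": [[1,0.0195,0.039,0.005,0,0,0],[1,0.0195,0.039,0,0,0,0],[1,0.0195,0.039,0,0,0,0],[1,0.0195,0.039,0,0,0,0],[1,0,0,0,0,0,0],[1,0,0,0,0,0,0]]}}

```text
time_s: 8.0
position: [0.4741, -0.1517, 0.1091]
tcp_rot: [[0.127, 0.992, -0.002], [0.992, -0.127, 0.001], [0.0, -0.002, -1.0]]
force: [-0.4, 0.2, -0.7]
opening: 0.221
```

Run:
```python
from h import *
s=bot.read_state();print(s['position'].round(4),s['opening'],s['force'],s['tcp_rot'].round(3))
im,c=cap('wrist','w3')
```

```text
[ 0.4741 -0.1517  0.1091] 0.2206484605222656 [-0.40066094  0.22474074 -0.67065915] [[ 0.127  0.992 -0.002]
 [ 0.992 -0.127  0.001]
 [ 0.    -0.002 -1.   ]]
```

View pics/w3.png

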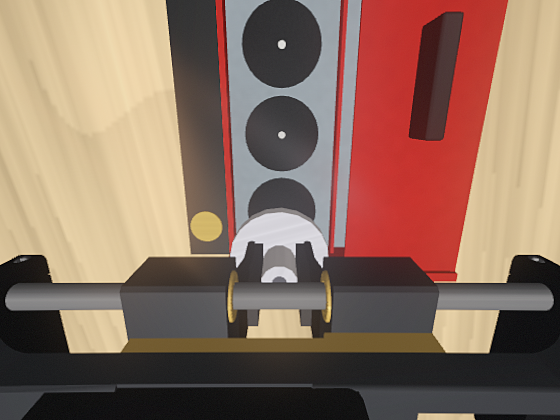

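The view shows the disc held level between the fingers, mark_3's dot at (282,134), and mark_4 under the disc. Lower it.

Request:
{"method": "play_rows", "body": {"targets": [[1,0.001,-0.0025,-0.03,0,0,0],[1,0,0,-0.03,0,0,0],[1,0,0,-0.018,0,0,0],[1,0,0,-0.007,0,0,0],[1,0,0,-0.0025,0,0,0],[1,0,0,0,0,0,0]]}}

```text
time_s: 8.8
position: [0.476, -0.1549, 0.0229]
tcp_rot: [[0.128, 0.992, 0.001], [0.992, -0.128, -0.0], [-0.0, 0.001, -1.0]]
force: [0.7, -0.1, -1.6]
opening: 0.218
```

Request:
{"method": "play_rows", "body": {"targets": [[1,0,0,-0.001,0,0,0],[1,0,0,-0.0005,0,0,0],[1,0,0,0,0,0,0]]}}

```text
time_s: 9.18
position: [0.4762, -0.1546, 0.0218]
tcp_rot: [[0.127, 0.992, 0.001], [0.992, -0.127, -0.001], [-0.001, 0.001, -1.0]]
force: [-0.6, -0.3, 6.2]
opening: 0.219
```

Request:
{"method": "play_rows", "body": {"targets": [[0.5,0,0,0,0,0,0],[0.5,0,0,0,0,0,0],[0.5,0,0,0.04,0,0,0],[0.5,0,0,0.06,0,0,0],[0.5,0.0265,-0.0466,0,0,0,0],[0.5,0.0265,-0.0466,0,0,0,0],[0.5,0.0265,-0.0466,0,0,0,0],[0.5,0.026,-0.047,0,0,0,0],[0.5,0,0,-0.04,0,0,0],[0.5,0,0,-0.02,0,0,0],[0.5,0,0,0,0,0,0]]}}

```text
time_s: 10.55
position: [0.5793, -0.3391, 0.0585]
tcp_rot: [[0.127, 0.992, -0.005], [0.992, -0.127, 0.004], [0.004, -0.005, -1.0]]
force: [1.1, -0.2, 0.6]
opening: 0.499
```

Run:
```python
from h import *
s=bot.read_state();print(s['position'].round(4),s['opening'])
im,c=cap('wrist','w4');print(proj(c,[[.5815,-.3415,.038],[.4755,-.154,.044]]).round(0))
```

```text
[ 0.5793 -0.3391  0.0585] 0.49945791228276964
[[284. 249.]
 [ 14. -79.]]
```

View pics/w4.png

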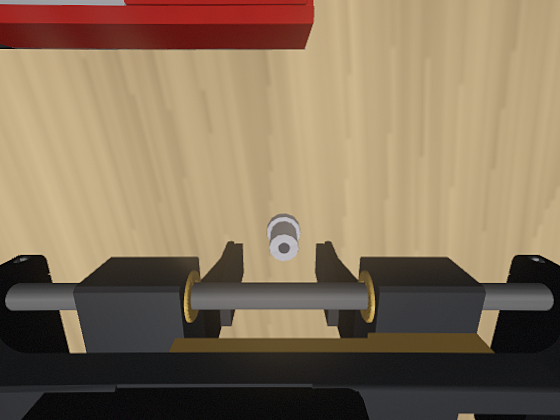

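The hub hole is at (284,248), against a predicted (284,249). Grasp it.

Request:
{"method": "play_rows", "body": {"targets": [[0.5,0.001,-0.0015,-0.025,0,0,0],[0.5,0,0,-0.014,0,0,0],[0.5,0,0,-0.0045,0,0,0],[0.5,0,0,0,0,0,0],[1,0,0,0,0,0,0],[1,0,0,0,0,0,0],[1,0,0,0,0,0,0],[1,0,0,0,0,0,0]]}}

```text
time_s: 11.6
position: [0.5824, -0.3428, 0.0179]
tcp_rot: [[0.128, 0.992, 0.0], [0.992, -0.128, -0.0], [-0.0, 0.0, -1.0]]
force: [-1.1, 0.6, 1.7]
opening: 0.222
```

Request:
{"method": "play_rows", "body": {"targets": [[1,0,0,0.04,0,0,0],[1,0,0,0.06,0,0,0],[1,-0.0101,0.0495,0,0,0,0],[1,-0.0101,0.0495,0,0,0,0],[1,-0.0101,0.0495,0,0,0,0],[1,-0.0101,0.0495,0,0,0,0],[1,-0.0101,0.0495,0,0,0,0],[1,-0.0101,0.0495,0,0,0,0],[1,-0.0101,0.0495,0,0,0,0],[1,-0.0099,0.0493,0,0,0,0],[1,0,0,0,0,0,0],[1,0,0,0,0,0,0]]}}

```text
time_s: 13.1
position: [0.5023, 0.0529, 0.1177]
tcp_rot: [[0.127, 0.992, 0.001], [0.992, -0.127, -0.001], [-0.0, 0.001, -1.0]]
force: [-0.6, -0.8, -0.1]
opening: 0.219
```

Target z is 0.0239, a descent of 93.8 mm.

Request:
{"method": "play_rows", "body": {"targets": [[1,-0.0005,0.0003,-0.03,0,0,0],[1,0,0,-0.035,0,0,0],[1,0,0,-0.018,0,0,0],[1,0,0,-0.007,0,0,0],[1,0,0,-0.003,0,0,0],[1,0,0,0,0,0,0],[1,0,0,0,0,0,0]]}}

```text
time_s: 13.98
position: [0.5017, 0.0533, 0.0252]
tcp_rot: [[0.128, 0.992, 0.002], [0.992, -0.128, -0.0], [0.0, 0.002, -1.0]]
force: [0.2, 0.0, 0.1]
opening: 0.22
```

Request:
{"method": "play_rows", "body": {"targets": [[1,0,0,-0.001,0,0,0],[1,0,0,-0.0005,0,0,0],[1,0,0,0,0,0,0]]}}

```text
time_s: 14.35
position: [0.5015, 0.0535, 0.0238]
tcp_rot: [[0.127, 0.992, 0.001], [0.992, -0.127, -0.0], [-0.0, 0.001, -1.0]]
force: [-1.0, 0.2, 4.9]
opening: 0.221
```

Request:
{"method": "play_rows", "body": {"targets": [[0.5,0,0,0,0,0,0],[0.5,0,0,0,0,0,0],[0.5,0,0,0.04,0,0,0],[0.5,0,0,0.06,0,0,0],[0.5,-0.0142,0.046,0,0,0,0],[0.5,-0.0142,0.046,0,0,0,0],[0.5,-0.0142,0.046,0,0,0,0],[0.5,-0.0142,0.046,0,0,0,0],[0.5,-0.0142,0.046,0,0,0,0],[0.5,-0.014,0.0457,-0.02,0,0,0],[0.5,0,0,-0.04,0,0,0],[0.5,0,0,0,0,0,0]]}}

```text
time_s: 15.85
position: [0.4134, 0.3285, 0.0607]
tcp_rot: [[0.126, 0.992, -0.006], [0.992, -0.126, -0.003], [-0.004, -0.006, -1.0]]
force: [-0.5, -1.1, 0.5]
opening: 0.5
```

Run:
```python
from h import *
s=bot.read_state();print(s['position'].round(4),s['opening'])
im,c=cap('wrist','w5');print(proj(c,[[.4165,.3292,.038],[.525,.366,.038]]).round(0))
```

```text
[0.4134 0.3285 0.0607] 0.4997308005994429
[[284. 243.]
 [451. 169.]]
```

View pics/w5.png

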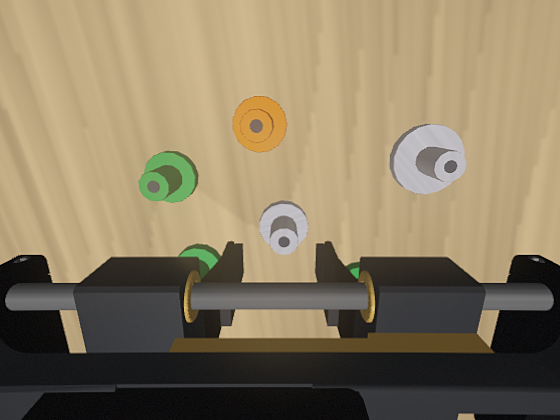

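Disc_38's hub hole is at (284,242), against a predicted (284,243); disc_50's is at (450,167), against (451,169). Green neighbours at (168,180) and (200,260) are clear of the fingers.

Request:
{"method": "play_rows", "body": {"targets": [[0.5,0,0.0005,-0.025,0,0,0],[0.5,0,0,-0.015,0,0,0],[0.5,0,0,-0.006,0,0,0],[0.5,0,0,0,0,0,0],[1,0,0,0,0,0,0],[1,0,0,0,0,0,0],[1,0,0,0,0,0,0],[1,0,0,0,0,0,0]]}}

```text
time_s: 16.9
position: [0.4163, 0.3298, 0.0174]
tcp_rot: [[0.128, 0.992, 0.001], [0.992, -0.128, 0.0], [0.0, 0.001, -1.0]]
force: [-0.0, 0.5, 2.4]
opening: 0.221
```

Request:
{"method": "play_rows", "body": {"targets": [[1,0,0,0.04,0,0,0],[1,0,0,0.06,0,0,0],[1,0.011,-0.0493,0,0,0,0],[1,0.011,-0.0493,0,0,0,0],[1,0.011,-0.0493,0,0,0,0],[1,0.011,-0.0493,0,0,0,0],[1,0.011,-0.0493,0,0,0,0],[1,0.011,-0.0493,0,0,0,0],[1,0.0107,-0.0493,0,0,0,0],[1,0,0,0,0,0,0],[1,0,0,0,0,0,0]]}}

```text
time_s: 18.27
position: [0.492, -0.0152, 0.1168]
tcp_rot: [[0.128, 0.992, -0.001], [0.992, -0.128, 0.001], [0.001, -0.002, -1.0]]
force: [-1.2, -0.3, -1.6]
opening: 0.224
```

Request:
{"method": "play_rows", "body": {"targets": [[1,0.0005,0,-0.03,0,0,0],[1,0,0,-0.035,0,0,0],[1,0,0,-0.018,0,0,0],[1,0,0,-0.007,0,0,0],[1,0,0,-0.0025,0,0,0],[1,0,0,-0.001,0,0,0],[1,0,0,0,0,0,0]]}}

```text
time_s: 19.15
position: [0.4938, -0.0154, 0.0242]
tcp_rot: [[0.127, 0.992, 0.001], [0.992, -0.127, -0.0], [-0.0, 0.001, -1.0]]
force: [0.4, -0.3, -0.6]
opening: 0.219
```

Request:
{"method": "play_rows", "body": {"targets": [[1,0,0,-0.001,0,0,0],[1,0,0,0,0,0,0]]}}

```text
time_s: 19.4
position: [0.4938, -0.0156, 0.0233]
tcp_rot: [[0.128, 0.992, 0.001], [0.992, -0.128, -0.0], [-0.0, 0.001, -1.0]]
force: [-0.4, 0.7, 5.0]
opening: 0.216
```

Request:
{"method": "play_rows", "body": {"targets": [[0.5,0,0,0,0,0,0],[0.5,0,0,0,0,0,0],[0.5,0,0,0.04,0,0,0],[0.5,0,0,0.06,0,0,0],[0.5,0.0039,0.0477,0,0,0,0],[0.5,0.0039,0.0477,0,0,0,0],[0.5,0.0039,0.0477,0,0,0,0],[0.5,0.0039,0.0477,0,0,0,0],[0.5,0.0039,0.0477,0,0,0,0],[0.5,0.0039,0.0477,0,0,0,0],[0.5,0.0039,0.0477,-0.02,0,0,0],[0.5,0.0039,0.0477,-0.02,0,0,0]]}}

```text
time_s: 20.9
position: [0.5245, 0.3677, 0.0819]
tcp_rot: [[0.128, 0.992, 0.0], [0.992, -0.128, -0.0], [0.0, 0.0, -1.0]]
force: [0.1, 0.1, 0.7]
opening: 0.505
```

Request:
{"method": "play_rows", "body": {"targets": [[0.5,0,0,-0.02,0,0,0],[0.5,0,0,0,0,0,0],[0.5,0,0,0,0,0,0]]}}

```text
time_s: 21.28
position: [0.5246, 0.3648, 0.0627]
tcp_rot: [[0.129, 0.992, -0.001], [0.992, -0.129, -0.0], [-0.001, -0.001, -1.0]]
force: [0.0, -1.1, 0.8]
opening: 0.499
```

Run:
```python
from h import *
s=bot.read_state();print(s['position'].round(4),s['opening'])
im,c=cap('wrist','w6');p=proj(c,[[.525,.366,.038]])[0];v=dot(im,p,4,-1);print(p,v,onz(c,[v],.038).round(4))
```

```text
[0.5246 0.3648 0.0627] 0.4987196634547932
[280.08886375 241.9928246 ] (np.float64(279.90252024027154), np.float64(240.75097936798113)) [[0.525  0.3669 0.038 ]]
```

Request:
{"method": "play_rows", "body": {"targets": [[0.5,0,0.0015,-0.025,0,0,0],[0.5,0,0,-0.015,0,0,0],[0.5,0,0,-0.006,0,0,0],[0.5,0,0,0,0,0,0],[1,0,0,0,0,0,0],[1,0,0,0,0,0,0],[1,0,0,0,0,0,0],[1,0,0,0,0,0,0]]}}

```text
time_s: 22.32
position: [0.5248, 0.3678, 0.017]
tcp_rot: [[0.128, 0.992, 0.001], [0.992, -0.128, 0.0], [0.0, 0.001, -1.0]]
force: [-0.5, 0.5, 2.0]
opening: 0.224
```

Request:
{"method": "play_rows", "body": {"targets": [[1,0,0,0.04,0,0,0],[1,0,0,0.06,0,0,0],[1,-0.0045,-0.0502,0,0,0,0],[1,-0.0045,-0.0502,0,0,0,0],[1,-0.0045,-0.0502,0,0,0,0],[1,-0.0045,-0.0502,0,0,0,0],[1,-0.0045,-0.0502,0,0,0,0],[1,-0.0045,-0.0502,0,0,0,0],[1,-0.0045,-0.0502,0,0,0,0],[1,-0.0045,-0.0502,0,0,0,0],[1,-0.0045,-0.0502,0,0,0,0],[1,0,0,0,0,0,0]]}}

```text
time_s: 23.82
position: [0.4846, -0.0876, 0.1167]
tcp_rot: [[0.133, 0.991, 0.002], [0.991, -0.133, -0.001], [-0.001, 0.002, -1.0]]
force: [0.7, -0.0, -0.4]
opening: 0.221
```

Request:
{"method": "play_rows", "body": {"targets": [[1,0,0,0,0,0,0],[1,0,0,0,0,0,0]]}}

```text
time_s: 24.08
position: [0.4837, -0.0827, 0.1165]
tcp_rot: [[0.126, 0.992, -0.001], [0.992, -0.126, 0.001], [0.0, -0.001, -1.0]]
force: [-0.1, -0.3, -1.1]
opening: 0.219
```

Request:
{"method": "play_rows", "body": {"targets": [[1,0.0003,-0.0005,-0.03,0,0,0],[1,0,0,-0.035,0,0,0],[1,0,0,-0.018,0,0,0],[1,0,0,-0.007,0,0,0],[1,0,0,-0.0025,0,0,0],[1,0,0,-0.0015,0,0,0],[1,0,0,0,0,0,0]]}}

```text
time_s: 24.95
position: [0.4848, -0.0847, 0.0231]
tcp_rot: [[0.127, 0.992, 0.001], [0.992, -0.127, -0.0], [-0.0, 0.001, -1.0]]
force: [-0.1, -0.6, -1.0]
opening: 0.223
```

Request:
{"method": "play_rows", "body": {"targets": [[1,0,0,-0.0008,0,0,0],[1,0,0,0,0,0,0]]}}

```text
time_s: 25.2
position: [0.4848, -0.0848, 0.0229]
tcp_rot: [[0.128, 0.992, 0.001], [0.992, -0.128, -0.0], [-0.0, 0.001, -1.0]]
force: [-0.2, 0.4, 5.1]
opening: 0.217
```

Request:
{"method": "play_rows", "body": {"targets": [[0.5,0,0,0,0,0,0],[0.5,0,0,0,0,0,0],[0.5,0,0,0.04,0,0,0],[0.5,0,0,0.06,0,0,0],[0.5,0,-0.02,0.06,0,0,0],[0.5,0,-0.02,0.06,0,0,0],[0.5,0,0,0.04,0,0,0],[0.5,0,0,0,0,0,0],[0.5,0,0,0,0,0,0]]}}

```text
time_s: 26.32
position: [0.4834, -0.1237, 0.2794]
tcp_rot: [[0.128, 0.992, -0.002], [0.992, -0.128, 0.001], [0.001, -0.002, -1.0]]
force: [0.3, 0.1, 0.9]
opening: 0.499
```

Run:
```python
from h import *
s=bot.read_state();print(s['position'].round(4),s['opening'])
im,c=cap('wrist','w7')
M=np.array([[.5018,.054],[.4929,-.0152],[.4842,-.0852],[.4754,-.1545]])
for m in M:
    p=proj(c,[[*m,.044]])[0];v=dot(im,p,4,-1);print(p.round(1),np.round(v,1),(onz(c,[v],.044)[0,:2]-m).round(4))
```

```text
[ 0.4834 -0.1237  0.2794] 0.4991349613149245
[276.1  32.2] [275.3  31.4] [-0.0008  0.001 ]
[276.3  95.6] [276.5  95.5] [0.0002 0.    ]
[276.7 152.6] [276.5 152.3] [-0.0002  0.0004]
[276.9 203.4] [277.  204.7] [-0.0001 -0.0019]
```

View pics/w7.png

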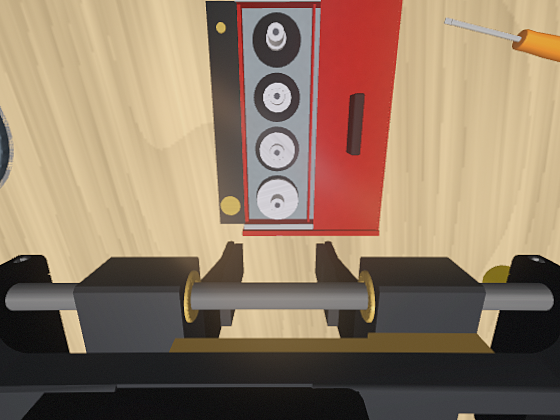

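All four discs stand in order, each within 2 mm of its mark (hubs at (276,32), (276,95), (276,152) and (277,204)), and the cover is back. Grip the bar to close.

Request:
{"method": "play_rows", "body": {"targets": [[0.5,0.033,0.02,-0.01,0,0,0],[0.5,0.033,0.02,-0.01,0,0,0],[0.5,0.033,0.0195,-0.02,0,0,0],[0.5,0,0,-0.06,0,0,0],[0.5,0,0,-0.06,0,0,0],[0.5,0,0,-0.04,0,0,0],[0.5,0,0,-0.016,0,0,0],[0.5,0,0,0,0,0,0],[0.5,0,0,0,0,0,0]]}}

```text
time_s: 27.5
position: [0.5845, -0.065, 0.0656]
tcp_rot: [[0.128, 0.992, 0.003], [0.992, -0.128, -0.001], [-0.0, 0.003, -1.0]]
force: [-0.2, -0.6, 0.7]
opening: 0.502
```

Request:
{"method": "play_rows", "body": {"targets": [[0.5,-0.001,0.001,-0.006,0,0,0],[0.5,0,0,0,0,0,0],[1,0,0,0,0,0,0],[1,0,0,0,0,0,0],[1,0,0,0,0,0,0],[1,0,0,0,0,0,0]]}}

```text
time_s: 28.25
position: [0.5825, -0.0637, 0.0584]
tcp_rot: [[0.128, 0.992, 0.0], [0.992, -0.128, -0.0], [-0.0, 0.0, -1.0]]
force: [0.1, 0.0, 0.5]
opening: 0.14
```

Request:
{"method": "play_rows", "body": {"targets": [[1,-0.012,0.0015,0,0,0,0],[1,-0.012,0.0015,0,0,0,0],[1,-0.012,0.0015,0,0,0,0],[1,-0.012,0.0015,0,0,0,0],[1,-0.012,0.0015,0,0,0,0],[1,-0.012,0.0015,0,0,0,0],[1,-0.01,0.0013,0,0,0,0],[1,-0.007,0.0009,0,0,0,0],[1,-0.003,0.0004,0,0,0,0],[1,0,0,0,0,0,0],[1,0,0,0,0,0,0]]}}

```text
time_s: 29.62
position: [0.4896, -0.052, 0.0583]
tcp_rot: [[0.127, 0.992, -0.002], [0.992, -0.127, 0.0], [0.0, -0.002, -1.0]]
force: [-2.4, -1.1, 1.0]
opening: 0.135
```

Request:
{"method": "play_rows", "body": {"targets": [[1,-0.002,0.0002,0,0,0,0],[1,-0.0015,0.0002,0,0,0,0],[1,0,0,0,0,0,0]]}}

```text
time_s: 30.0
position: [0.4887, -0.0519, 0.0584]
tcp_rot: [[0.128, 0.992, 0.004], [0.992, -0.128, -0.001], [-0.0, 0.004, -1.0]]
force: [4.5, 2.1, -4.2]
opening: 0.135
```

The shut stop is felt. Release, retreat and look.

Request:
{"method": "play_rows", "body": {"targets": [[0.5,0.002,0,0,0,0,0],[0.5,0,0,0,0,0,0],[0.5,0,0,0,0,0,0],[0.5,0,0,0.04,0,0,0],[0.5,0,0,0.06,0,0,0],[0.5,0,-0.03,0.06,0,0,0],[0.5,0,-0.03,0.05,0,0,0],[0.5,0,0,0,0,0,0],[0.5,0,0,0,0,0,0]]}}

```text
time_s: 31.12
position: [0.4877, -0.1091, 0.2636]
tcp_rot: [[0.128, 0.992, -0.002], [0.992, -0.128, 0.001], [0.001, -0.002, -1.0]]
force: [0.0, -0.2, -0.5]
opening: 0.501
```

Run:
```python
from h import *
s=bot.read_state();print(s['position'].round(4),s['opening'],s['force'].round(1))
im,c=cap('wrist','w8');print(proj(c,[[.4888,-.0515,.082]]).round(0))
```

```text
[ 0.4877 -0.1091  0.2636] 0.5011851854419006 [ 0.  -0.2 -0.5]
[[274. 141.]]
```

View pics/w8.png

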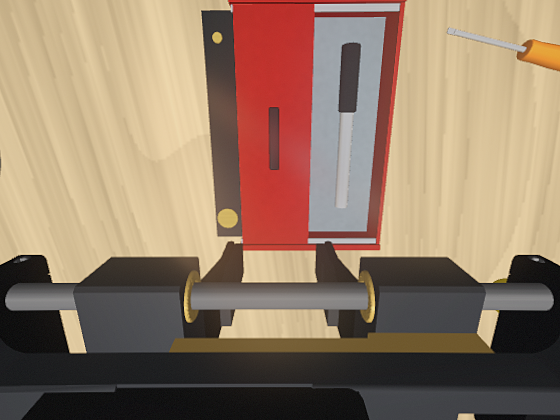

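The cover is fully shut: the bar is at (274,139), against a predicted (274,141), and the arm is clear.

```bash
python3 -c "
from rig import bot
print(bot.hand_in())"
```

```text
the job is handed in; nothing more can be done
None
```

I slid the cover fully back to its stop and set the four discs hub up on their marks. From the big brass dot at mark_4, the order is disc_62 on mark_4, disc_50 on mark_3, disc_38 on mark_2 and disc_26 on mark_1. Then I slid the cover shut to its stop, backed off and handed in at about 31 s; the hand-in gave no verdict.

- **Discs:** before shutting, the wrist view showed every hub within about 2 mm of its mark's middle, with the cover still back. I could not see the discs again after the cover closed.
- **Cover:** I felt both stops as a rise in force. The last picture shows the bar within about 2 pixels of its shut position, with the gripper clear of everything.
- **Disagreements:** two-view heights scattered by a few mm (marks 4–9 mm against 6, hub tops 31–43 mm against 38). Some positions read just after a move were a few mm off the target, so I re-checked or corrected them before placing. No check failed.

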